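Wedge up the keyboard stand and hold the wedge

TASK

The tilting keyboard stand is waiting for its hinge screws to be tightened: pick the orange wedge up off the desk by its black handle, turn its thin end towards the stand, lay it flat on the aluminium sill between the two dark lines and slide it straight in under the wooden top board until it drags snugly and carries the board. Stop there, before the board is jacked up more than about 3 mm, and finish still gripping the wedge and holding it at that depth; do not disturb the other things on the desk.

Things in the scene. Friction and masses are not known exactly. Their poses are not given: they have to be found in the camera images.
- wedge: loose orange plastic wedge, 70 g, lying flat. Origin on its underside below the handle; x runs along the blade to the thin tip, z up. Underside 40 mm wide, x = -20 to +115 mm (tip). Thickness 2 mm at the tip, growing evenly (1 mm per 10 mm) to 11.5 mm at x = +20 mm and on back. Black handle: upright block 34 mm (x) by 20 mm (y), its top 62 mm above the underside. Starts left or right of the stand
- wedge_grip (a point): the place to grip: middle of the black handle, 38 mm above the wedge's underside, straight above the wedge's origin (24 mm below the handle's top, 26.5 mm above the thick foot). Jaws close on the 20 mm width, along the wedge's y axis
- wedge_tip (a point): middle of the wedge's thin tip, 115 mm ahead of the handle's centre, 1 mm above the underside
- stand: fixed stand, dark wooden base 300 mm wide. Origin on the desk straight below the middle of the top board's front edge; x points into the stand (the way the wedge is pushed), y to the left along the edge, z up. Turned up to 0.25 rad. In front of the edge the base has a tongue 150 mm wide, 12 mm high, reaching out to x = -78 mm, which carries the sill
- sill_front (a point): middle of the front end of the aluminium sill's flat, level top, at stand x = -75 mm. The sill is fixed, 120 mm wide, its top 24 to 26.5 mm above the desk (varies), and runs from here in under the board to stand x = +110 mm. Two thin dark lines on it, 30 mm either side of the middle, mark the lane in which the wedge's tip must lie
- board_mid (a point): a point on the underside of the top board, 115 mm behind its front edge (stand x = 115 mm). The board: light wooden top board, 300 mm wide, 12 mm thick, with a white keyboard fixed on it (top 66 mm above the desk), about 0.7 kg; hinged freely along its far edge, 230 mm behind its rounded front edge. It rests level by its own weight (3 to 4.5 N at the front edge)
- board_edge (a point): middle of the underside of the board's front edge, at stand x = +6 mm, 30 mm above the desk while the board rests, so the gap over the sill is 3.5 to 6 mm. The wedge meets the board when its tip is 15 to 40 mm past this point; from there the push meets a drag of some 5 to 15 N and each further 10 mm lifts the edge 1 mm
- puck_mouse: white computer mouse, 100 x 58 x 32 mm, loose; lies on the other side from the wedge; leave alone
- mug: blue mug, 80 mm wide, 90 mm high, loose; leave alone
- vase: blue vase with flowers, 80 mm wide, 240 mm high, loose; leave alone
- screwdriver: screwdriver lying on the desk, loose; leave alone
- jar: small jar, 56 mm wide, 80 mm high, loose; leave alone
- tape: yellow roll of tape, 60 mm wide, 20 mm high, loose; leave alone
- sill: the aluminium sill; origin in its flat top, straight below the board's front edge (stand x = 0)
Not all that is in view belongs to the job. What is meant by the wedge is not red, and is the smaller of those in its own colour.

How it is judged:
On the way, in this order (a step that is already met when the one before it is completed fails the run):
1. the wedge is picked up, clear of the desk (contact force between the fingers and wedge above 1 N and height (world z) of wedge_tip above 0.028 m and contact force between wedge and sill below 0.1 N and contact force between wedge and stand below 0.1 N), for 0.2 s.
2. its thin end is under the board's front edge (x of wedge_tip in the frame of stand above 0.012 m and y of wedge_tip in the frame of stand between -0.03 and 0.03 m and z of wedge_tip in the frame of stand below 0.031 m and angle between the x axis of wedge and the x axis of stand, either way round below 0.2 rad), for 0.1 s.
At the end, for the whole second after the job is handed in: The gripper holds the wedge (over 2 N), at rest; it points into the stand (within 0.2 rad), its tip under the board within 30 mm of the middle; it bears on the sill (over 0.5 N) and carries the board (over 1.5 N), whose edge has risen less than 4.5 mm. Other things are where they were (all of step 2 and contact force between wedge and board above 1.5 N and contact force between wedge and sill above 0.5 N and contact force between the fingers and wedge above 2 N and distance of board_edge from where it was at the start of the episode below 0.0045 m and linear speed of wedge below 0.01 m/s); the arm keeps its last pose, push and grip.
It fails at once if the other things on the desk are pushed away (over 25 mm) or tipped (distance of any of puck_mouse, mug, vase, screwdriver, jar, tape from where it was at the start of the episode above 0.025 m or angle between any of mug, vase, jar's own z axis and vertical above 0.5 rad).
It fails at once if the board is jacked up by more than 12 mm (distance of board_edge from where it was at the start of the episode above 0.012 m).
It also fails if it takes over 50 s, if anything falls off the work surface, if the arm or the gripper's body presses on something with over 40 N, if the wrist force passes 120 N, or if a joint passes its speed limit or range.

ROBOT

A 6-joint arm with a two-finger parallel gripper is mounted at the origin on the work surface. World frame = base frame: x ahead of the robot, y to its left, z up, the work surface at z = 0. Lengths are in m, angles in rad, forces in N, time in s.
With the tool pointing down it reaches from about 0.3 to 0.775 m from the base axis. Payload 14.6 kg.
Tool frame: the origin (TCP) lies at the very end of the fingers, on their centre line; the grasp point (between the pads) lies 19 mm behind it; z points along the fingers, y is the line along which they close (so a half turn about z gives the same grasp; the last joint's range is limited). The gripper opens to 85 mm and grips with 20 to 120 N. Pads are 22 mm wide; open, the fingers measure 114 mm over their backs; the gripper's body (76 mm by 85 mm) begins 54 mm behind the grasp point. The pads swing forward as they close: fully open they stand 13 mm farther back than shut.
Start: joints at [-1.177, 0.3, 1.521, -0, 1.321, -0.067], TCP at [0.245, -0.493, 0.211] pointing down, gripper open.
Joint ranges: [-3.03, 3.03], [-0.79, 2.21], [0.23, 2.52], [-1.04, 4.18], [0, 3.07], [-2.55, 2.55]. Speed limits (rad/s): [2.22, 2.22, 2.57, 3.14, 3.14, 3.14].

INTERFACE

Orientations are given as a unit quaternion [x, y, z, w].
In Python, from bench import r gives the robot as it stands.
- The arm moves only by the tool servo_tool, never from a script. Its argument "deltas" is a list of rows, each a list of 5 numbers: the closure, from 0 (fully open) to 1 (shut), then the shift along the tool's x, y, z as a fraction of full scale, then the turn about the tool's z as a fraction of full scale. A call has 1 to 10 rows; each row is the pose to reach, as a shift and turn from the pose commanded when the call began, along the tool's axes at that moment; what a row does not reach only later rows make up. Full scale, the value 1, is 300 mm for a shift and pi/4 rad for a turn. A row lasts 1/8 s, in which the tool goes at most 62.5 mm and 10.7 degrees, less where a joint would pass 70% of its speed; a pose out of reach is approached as far as the arm can. A call with a number of a shift or a turn outside -1 to 1 is refused whole. A call with a gripper value outside its range is refused whole. The fingers move at their own pace and stop on an object; "grip_force" is the grip in N (left out, the last holds). Time passes only in rows, so rows that repeat a pose let the fingers close. It gives the time, the measured TCP pose, the force, the opening and the grip force at its end, in the units of the state.
- r.get_obs(): the state, without advancing time (a new reading comes with each control period).
- r.read_camera(name): name is "scene" or "top" or "wrist"; returns the picture (480x640x3 uint8, red, green, blue); there is no depth.
- r.get_calibration(name): a dict with "fx", "fy", "cx", "cy" (pixels), "R" (3x3) and "t" (3): a world point X has camera coordinates R X + t; the wrist camera has in their place "mount" (4x4, takes a point from camera to tool coordinates, whose origin is the TCP and whose axes are the flange's). Camera axes: x right, y down, z forward; pixel columns grow to the right and rows downward; lengths in m; the calibration is good to about 2 mm. A picture is of the moment at which its call begins: read the wrist's pose just before it. get_calibration takes no time and is no camera call.
- r.job_done(): hands the job in; it is judged then, once.
The state is a dict: "clock": time; "joints": joint angles; "joint_vel": joint speeds; "tau": joint torques, N m; "ee_pos": TCP position; "eef_rot": TCP orientation; "contact_force": force on the tool from outside, world axes, zero at the start; "wrist_torque": the same for the moment, N m; "finger_gap": opening from 0.0 (shut) to 1.0 (fully open); "finger_force": force on a finger pad.
Only numpy, scipy, OpenCV 4.12 (cv2) and the standard library are available. Lean on these libraries where they do the work, as an engineer would, in place of code of your own. Each camera call takes 0.05 s, during which the arm holds its last target. There are 200 camera calls.

## Working session

There is one attempt and no reset: what is moved stays moved. The work goes in short steps, Python scripts to look and compute and a tool call to move; the robot and the scene stay as the last step left them, time stands still between calls to the robot, and variables do not carry over. Pictures are saved under pics/ and viewed, at most 10 in all, crops included, and the job is handed in when it is done.

Besides the shell and the picture viewer there is one more tool, called after "Request:" as a command line: name --pt "numbers of a row" for each row, then --argument value for the rest. servo_tool: Moves the arm, as the interface text tells. Shift numbers are shares of 300 mm and turn numbers shares of pi/4 rad, none past 1 either way. Its arguments: {"type":"object","properties":{"deltas":{"type":"array"},"grip_force":{"type":"number"}},"required":["deltas"]}

```bash
mkdir -p pics; python3 - <<'E'
from bench import r
import cv2,numpy as np
o=r.get_obs();print({k:np.round(v,4).tolist() for k,v in o.items()})
for n in ("top","scene"):
    im=r.read_camera(n);cv2.imwrite(f"pics/{n}0.png",im[:,:,::-1])
    c=r.get_calibration(n);print(n,{k:np.round(v,4).tolist() for k,v in c.items()})
    print()
print(r.get_calibration("wrist"))
E
```

```text
{'clock': 0.0, 'joints': [-1.1766, 0.3005, 1.5216, 0.0, 1.3207, -0.0666], 'joint_vel': [0.0012, -0.0009, -0.0014, 0.0005, 0.0011, -0.0016], 'tau': [0.0023, -54.3492, -36.1793, -0.0, 0.004, 0.0001], 'ee_pos': [0.2444, -0.4924, 0.2101], 'eef_rot': [0.9736, 0.2284, -0.0001, -0.0006], 'contact_force': [-0.6112, -0.28, -0.7147], 'wrist_torque': [0.0018, -0.0174, -0.0511], 'finger_force': 0.0, 'finger_gap': 1.0014}
top {'fx': 585.5725, 'fy': 585.5725, 'cx': 313.6942, 'cy': 235.3863, 'R': [[0.0051, -0.9999, 0.0102], [-0.9883, -0.0066, -0.1522], [0.1522, -0.0093, -0.9883]], 't': [-0.0378, 0.4888, 1.4261]}

scene {'fx': 501.0406, 'fy': 501.0406, 'cx': 330.4501, 'cy': 235.1022, 'R': [[-0.1133, 0.9935, -0.0038], [0.8103, 0.0903, -0.5791], [-0.575, -0.0687, -0.8153]], 't': [0.0803, -0.3584, 1.4463]}

{'fx': 397.76807767138877, 'fy': 397.76807767138877, 'cx': 321.19442832213565, 'cy': 234.27938994846198, 'mount': array([[-3.27126578e-04, -9.47831141e-01, -3.18772680e-01,
         8.27817151e-02],
       [ 9.99999931e-01, -3.66944162e-04,  6.48567125e-05,
         1.42239145e-04],
       [-1.78444985e-04, -3.18772636e-01,  9.47831195e-01,
        -1.62638523e-01],
       [ 0.00000000e+00,  0.00000000e+00,  0.00000000e+00,
         1.00000000e+00]])}
```

View pics/top0.png

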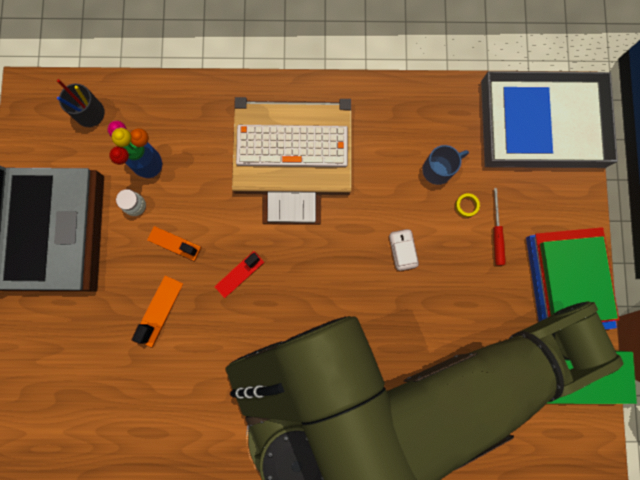

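View pics/scene0.png

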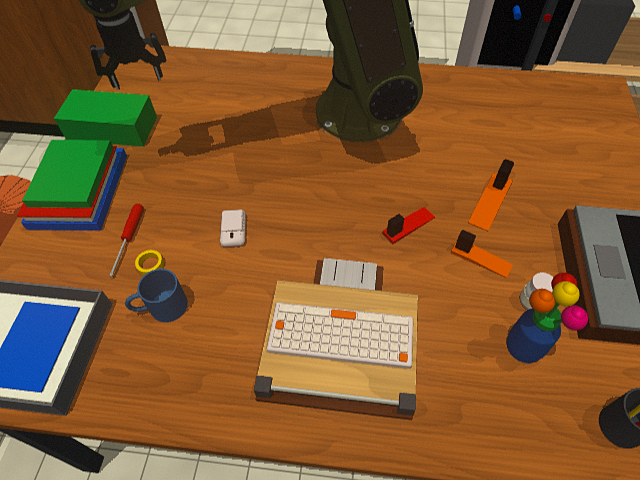

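The top view shows the small orange wedge at about (150–200, 228–260), with its handle near (188,250) and its tip at the left. The stand is at (292,145) and its sill at (292,207). The larger orange and the red wedge are decoys.

```bash
cat > h.py <<'E'
from bench import r
import cv2,numpy as np
from scipy.spatial.transform import Rotation as Rn
def ray(cal,uv,z):
    R,t=np.array(cal["R"]),np.array(cal["t"])
    c=-R.T@t; d=R.T@np.array([(uv[0]-cal["cx"])/cal["fx"],(uv[1]-cal["cy"])/cal["fy"],1])
    return c+d*(z-c[2])/d[2]
def wristcal(o):
    c=dict(r.get_calibration("wrist")); T=np.eye(4)
    T[:3,:3]=Rn.from_quat(o["eef_rot"]).as_matrix();T[:3,3]=o["ee_pos"]
    M=np.linalg.inv(T@c["mount"]); c["R"],c["t"]=M[:3,:3],M[:3,3]; return c
E
python3 - <<'E'
from h import *
cal={n:r.get_calibration(n) for n in("top","scene")}
im={n:cv2.imread(f"pics/{n}0.png") for n in cal}
roi={"top":(140,220,70,50),"scene":(445,225,75,57)}
for n in cal:
    x,y,w,h=roi[n]; c=im[n][y:y+h,x:x+w]; hsv=cv2.cvtColor(c,cv2.COLOR_BGR2HSV)
    m=cv2.inRange(hsv,(5,215,170),(16,255,255)); k=cv2.inRange(hsv,(0,0,0),(180,255,60))
    for nm,mm,z in(("orange",m,.006),("black",k,.062)):
        cs=max(cv2.findContours(mm,0,2)[0],key=cv2.contourArea)
        b=cv2.boxPoints(cv2.minAreaRect(cs))+[x,y]
        print(n,nm,cv2.contourArea(cs));
        for p in b: print(np.round(p,1),np.round(ray(cal[n],p,z),4))
# stand: board front edge (z~.042 top front), sill
c=im["top"]; 
crop=np.hstack([cv2.resize(c[180:230,225:360],None,fx=3.0,fy=3.0,interpolation=2),cv2.resize(c[220:270,140:210],None,fx=3,fy=3,interpolation=2)])
d=cv2.resize(im["scene"][245:310,260:430],None,fx=3.6,fy=3.6,interpolation=2); d=np.vstack([d,np.zeros((150,d.shape[1],3),np.uint8)])
d[-150:,:d.shape[1]]=crop[:,:d.shape[1]] if crop.shape[1]>=d.shape[1] else np.pad(crop,((0,0),(0,d.shape[1]-crop.shape[1]),(0,0)))
cv2.imwrite("pics/crop.png",d)
g=cv2.cvtColor(c,cv2.COLOR_BGR2HSV)
s=np.zeros(g.shape[:2],np.uint8);s[193:226,258:325]=cv2.inRange(g,(0,0,130),(180,60,255))[193:226,258:325]
cs=max(cv2.findContours(cv2.morphologyEx(s,3,np.ones((5,5))),0,2)[0],key=cv2.contourArea)
for p in cv2.boxPoints(cv2.minAreaRect(cs)): print("sill",np.round(p,1),np.round(ray(cal["top"],p,.025),4))
E
```

```text
top orange 545.5
[146.1 240.2] [0.4786 0.391  0.006 ]
[152.5 224.9] [0.5182 0.3766 0.006 ]
[200.2 245. ] [0.4671 0.2531 0.006 ]
[193.8 260.3] [0.428 0.268 0.006]
top black 99.5
[179.2 248.6] [0.4504 0.2937 0.062 ]
[182.4 242.2] [0.4663 0.2865 0.062 ]
[196.8 249.4] [0.4488 0.2507 0.062 ]
[193.6 255.8] [0.433  0.2579 0.062 ]
scene orange 655.5
[451.4 250.2] [0.4616 0.2534 0.006 ]
[458.1 236.7] [0.4211 0.2699 0.006 ]
[513.5 263.8] [0.4834 0.3922 0.006 ]
[506.8 277.4] [0.5213 0.3741 0.006 ]
scene black 257.5
[454.  246.4] [0.4897 0.2476 0.062 ]
[461.3 229.3] [0.441  0.2652 0.062 ]
[475.6 235.4] [0.4545 0.2961 0.062 ]
[468.2 252.5] [0.5024 0.2778 0.062 ]
sill [268. 193.] [0.5995 0.0819 0.025 ]
sill [315. 193.] [ 0.6004 -0.0379  0.025 ]
sill [315. 221.] [ 0.5278 -0.0382  0.025 ]
sill [268. 221.] [0.527  0.0806 0.025 ]
```

View pics/crop.png

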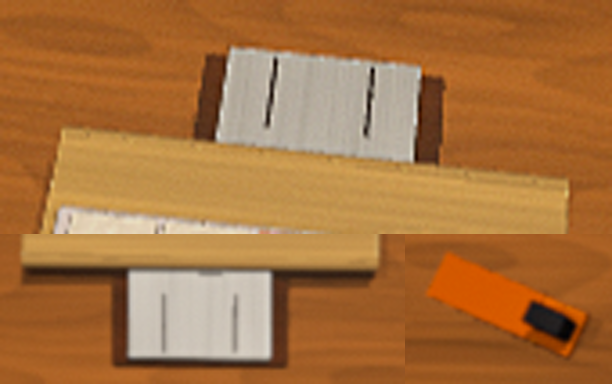

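Sill centre is near (0.527, 0.021) with yaw about 0. The wedge is near (0.453, 0.279) with yaw about 65°. I'll move to hover there and refine with the wrist camera.

Request:
servo_tool --pt "0 0.85 -0.98 0 0" --pt "0 0.85 -0.98 0 0" --pt "0 0.85 -0.98 0 0" --pt "0 0.85 -0.98 0 0" --pt "0 0.85 -0.98 0 0" --pt "0 0.85 -0.98 0 0" --pt "0 0.85 -0.98 0 0" --pt "0 0.85 -0.98 0 0"

```text
clock: 1.1
ee_pos: [0.3423, -0.1152, 0.2107]
eef_rot: [0.973, 0.23, -0.0, 0.0]
contact_force: [0.1, -0.8, -0.1]
finger_gap: 1.002
finger_force: 0.0
```

Request:
servo_tool --pt "0 0.9 -1 0 -0.87" --pt "0 0.9 -1 0 -0.87" --pt "0 0.9 -1 0 -0.87" --pt "0 0.9 -1 0 -0.87" --pt "0 0.9 -1 0 -0.87" --pt "0 0.9 -1 0 -0.87" --pt "0 0.9 -1 0 -0.87" --pt "0 0.9 -1 0 -0.87" --pt "0 0.9 -1 0 -0.87" --pt "0 0.9 -1 0 -0.87"

```text
clock: 2.35
ee_pos: [0.4509, 0.2717, 0.2108]
eef_rot: [0.841, 0.541, 0.0, 0.0]
contact_force: [0.4, -0.3, -0.4]
finger_gap: 1.002
finger_force: 0.0
```

```bash
python3 - <<'E'
from h import *
o=r.get_obs(); im=r.read_camera("wrist")[:,:,::-1].copy(); cv2.imwrite("pics/w1.png",im)
print(o["clock"],o["ee_pos"],o["eef_rot"]); cal=wristcal(o)
np.save("o1.npy",o,allow_pickle=True)
hsv=cv2.cvtColor(im,cv2.COLOR_BGR2HSV)
m=cv2.inRange(hsv,(5,215,150),(16,255,255))
for cs in cv2.findContours(m,0,2)[0]:
    if cv2.contourArea(cs)<500: continue
    print("orange",cv2.contourArea(cs))
    for p in cv2.boxPoints(cv2.minAreaRect(cs)): print(np.round(p,1),np.round(ray(cal,p,.006),4))
E
```

```text
2.35 [0.45093663 0.27166976 0.21082134] [8.41207020e-01 5.40713183e-01 4.38614263e-05 3.97694380e-05]
orange 7665.5
[ 36.8 152. ] [0.2317 0.4136 0.006 ]
[234.  147.9] [0.3968 0.3422 0.006 ]
[235.2 205.3] [0.3722 0.2945 0.006 ]
[ 38.  209.4] [0.1992 0.3691 0.006 ]
```

View pics/w1.png

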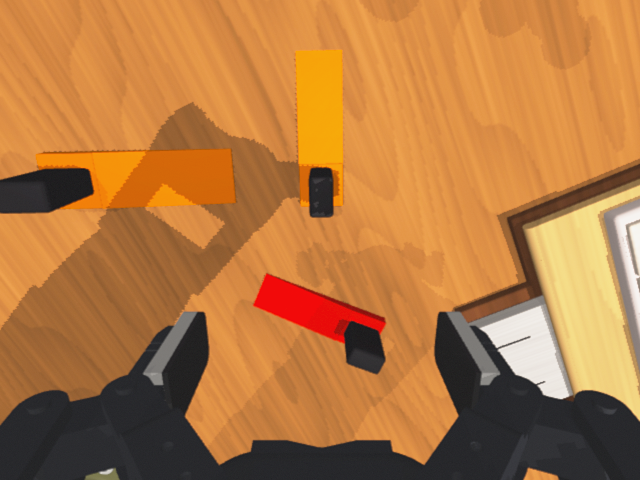

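The small wedge runs vertically in the wrist view, with its tip edge at (296–342, 50), back edge at (300–343, 207) and handle top near (321,170). The tool yaw is therefore nearly aligned with it. The sill is visible at lower right.

```bash
python3 - <<'E'
from h import *
o=np.load("o1.npy",allow_pickle=True).item(); im=cv2.imread("pics/w1.png"); cal=wristcal(o)
hsv=cv2.cvtColor(im,cv2.COLOR_BGR2HSV); m=cv2.inRange(hsv,(8,225,100),(24,255,255)); m[:,:270]=0;m[:,370:]=0;m[230:]=0
cs=max(cv2.findContours(m,0,2)[0],key=cv2.contourArea); print(cv2.contourArea(cs))
# left/right edges of blade rows 55..150 -> world at local thickness plane
P=[]
for v in range(55,155,5):
    u=np.flatnonzero(m[v]); P.append([v,u.min(),u.max()+1])
P=np.array(P); print(P[::5].tolist())
z=lambda v:.002+.0095*(v-50)/113
C=np.array([(ray(cal,(a,v),z(v))+ray(cal,(b,v),z(v)))/2 for v,a,b in P])
W=[np.linalg.norm(ray(cal,(a,v),z(v))-ray(cal,(b,v),z(v))) for v,a,b in P]
vx,vy,x0,y0=cv2.fitLine(C[:,:2].astype(np.float32),2,0,.01,.01).ravel(); s=np.sign(vy); d=s*np.array([vx,vy]); print("yaw",np.degrees(np.arctan2(d[1],d[0])),"w",np.mean(W))
ys=np.flatnonzero(m.any(1)); tip=ray(cal,(319,ys.min()),.002)[:2]; back=ray(cal,(321.5,ys.max()+1),.0)[:2]
print(ys.min(),ys.max(),tip,back,np.linalg.norm(tip-back))
print("origin from tip",tip-.115*d,"axis pt",x0,y0)
k=cv2.inRange(hsv,(0,0,0),(180,255,55));k[:,:300]=0;k[:,345:]=0;k[:160]=0;k[225:]=0
q=np.argwhere(k); print("handle u",q[:,1].min(),q[:,1].max(),"v",q[:,0].min(),q[:,0].max())
g=tip-.115*d
T=Rn.from_quat(o["eef_rot"]).as_matrix(); e=np.r_[g,.021]-o["ee_pos"]; print("delta tool",T.T@e/.3,"toolyaw",np.degrees(np.arctan2(T[1,0],T[0,0])))
E
```

```text
5822.0
[[55, 296, 342], [80, 296, 342], [105, 297, 343], [130, 298, 343]]
yaw 66.610374 w 0.039865458228589515
50 206 [0.50109633 0.3842774 ] [0.44549406 0.25735801] 0.13856458771041802
origin from tip [0.45544343 0.27872735] axis pt 0.48385313 0.3450686
handle u 309 332 v 168 215
delta tool [0.02761988 0.00382475 0.6327391 ] toolyaw 65.46440327559348
```

Request:
servo_tool --pt "0 0.028 0.004 0.2 -0.025" --pt "0 0.028 0.004 0.4 -0.025" --pt "0 0.028 0.004 0.5 -0.025" --pt "0 0.028 0.004 0.58 -0.025" --pt "0 0.028 0.004 0.635 -0.025" --pt "0 0.028 0.004 0.635 -0.025" --pt "0 0.028 0.004 0.635 -0.025"

```text
clock: 3.28
ee_pos: [0.4558, 0.2802, 0.0212]
eef_rot: [0.835, 0.55, 0.001, 0.0]
contact_force: [-0.2, -0.1, 1.1]
finger_gap: 1.001
finger_force: 0.0
```

Request:
servo_tool --pt "0.5 0 0 0 0" --pt "1 0 0 0 0" --pt "1 0 0 0 0" --pt "1 0 0 0 0" --pt "1 0 0 0 0" --pt "1 0 0 0 0" --pt "1 0 0 0 0" --pt "1 0 0 0 0" --grip_force 60

```text
clock: 4.28
ee_pos: [0.4553, 0.2801, 0.0204]
eef_rot: [0.835, 0.55, 0.0, -0.0]
contact_force: [-1.6, -1.4, 5.8]
finger_gap: 0.224
finger_force: 60.4
```

Request:
servo_tool --pt "1 0 0 -0.05 0" --pt "1 0 0 -0.2 0" --pt "1 0 0 -0.4 0" --pt "1 0 0 -0.55 0" --pt "1 -0.2 0.05 -0.55 0.2" --pt "1 -0.4 0.1 -0.55 0.5" --pt "1 -0.52 0.13 -0.55 0.75" --pt "1 -0.52 0.13 -0.55 1" --pt "1 -0.52 0.13 -0.55 1" --pt "1 -0.52 0.13 -0.55 1"

```text
clock: 5.52
ee_pos: [0.4292, 0.1212, 0.1858]
eef_rot: [0.982, 0.188, 0.0, 0.0]
contact_force: [0.7, 0.1, -0.4]
finger_gap: 0.222
finger_force: 59.7
```

Request:
servo_tool --pt "1 0 0 0 0.2" --pt "1 0 0 0 0.4" --pt "1 0 0 0 0.484" --pt "1 0 0 0 0.484" --pt "1 0 0 0 0.484"

```text
clock: 6.15
ee_pos: [0.4293, 0.1214, 0.1853]
eef_rot: [1.0, 0.0, 0.0, -0.0]
contact_force: [-0.6, -0.3, -1.4]
finger_gap: 0.217
finger_force: 59.7
```

```bash
python3 - <<'E'
from h import *
o=r.get_obs(); im=r.read_camera("wrist")[:,:,::-1].copy(); cv2.imwrite("pics/w2.png",im)
print({k:np.round(o[k],4).tolist() for k in("clock","ee_pos","eef_rot","joints","contact_force","finger_gap")})
np.save("o2.npy",o,allow_pickle=True)
E
```

```text
{'clock': 6.15, 'ee_pos': [0.4293, 0.1214, 0.1853], 'eef_rot': [1.0, 0.0003, 0.0001, -0.0], 'joints': [0.1934, 0.0914, 1.832, 0.0, 1.2182, 1.7635], 'contact_force': [-0.5552, -0.2627, -1.4065], 'finger_gap': 0.2171}
```

View pics/w2.png

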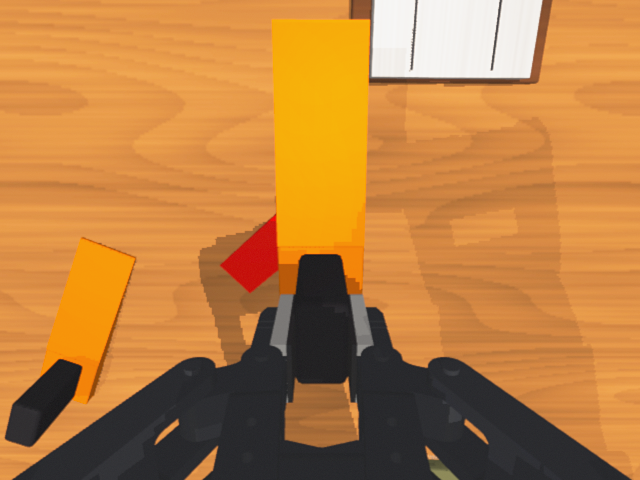

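The wedge is held straight: tip edge at row 19, columns 272–369, and the blade is vertical in the image. The sill's dark lines run from about (415,0) to (412,69) and (500,0) to (492,69), with its front edge near row 79.

```bash
python3 - <<'E'
from h import *
o=np.load("o2.npy",allow_pickle=True).item(); im=cv2.imread("pics/w2.png"); cal=wristcal(o)
g=cv2.cvtColor(im,cv2.COLOR_BGR2GRAY)
L=[]
for a,b in((405,425),(485,508)):
    P=[]
    for v in range(2,66,3):
        row=255.-g[v,a:b]; w=np.clip(row-80,0,None)
        if w.sum()>0: P.append(ray(cal,((w*np.arange(a,b)).sum()/w.sum()+.5,v+.5),.025)[:2])
    P=np.array(P); f=np.polyfit(P[:,0],P[:,1],1); L.append(np.polyval(f,.54)); print("line yaw",f[0],"y@.54",L[-1],len(P))
F=[]
for u in range(380,532,8):
    col=g[60:95,u].astype(int); v=60+np.argmin(np.diff(col)); F.append(ray(cal,(u+.5,v+1),.025)[:2])
F=np.array(F); f=np.polyfit(F[:,1],F[:,0],1); print("front slope",f[0],"x@y.02",np.polyval(f,.02),"lane mid",np.mean(L))
hsv=cv2.cvtColor(im,cv2.COLOR_BGR2HSV); m=cv2.inRange(hsv,(8,225,100),(26,255,255));m[:,:255]=0;m[:,372:]=0
zb=o["ee_pos"][2]-.0204
for v in(22,60,120,180,235):
    u=np.flatnonzero(m[v]); z=zb+.002+.0095*(v-20)/226; A,B=[ray(cal,(x,v+.5),z) for x in(u.min(),u.max()+1)]; print(v,u.min(),u.max(),(A+B)[:2]/2,A[1]-B[1])
print("tip",ray(cal,(320,19),zb+.002))
E
```

```text
line yaw -0.008587661579795314 y@.54 0.0536831198926687 22
line yaw -0.005599806584116019 y@.54 -0.006629452016761286 22
front slope 0.007640688239515889 x@y.02 0.5284414053971412 lane mid 0.023526833937953705
22 272 369 [0.54215238 0.12164062] 0.03989546909291604
60 273 368 [0.52778187 0.12163672] 0.03982121312733797
120 275 366 [0.50394372 0.12163033] 0.03936625103025049
180 276 365 [0.47852045 0.12162369] 0.03980284251463995
235 276 363 [0.45361689 0.122074  ] 0.04018948010851624
tip [0.54343863 0.12204647 0.1669328 ]
```

Request:
servo_tool --pt "1 0.05 0.15 0 0.009" --pt "1 0.105 0.327 0 0.009" --pt "1 0.105 0.327 0.1 0.009" --pt "1 0.105 0.327 0.25 0.009" --pt "1 0.105 0.327 0.37 0.009" --pt "1 0.105 0.327 0.44 0.009" --pt "1 0.105 0.327 0.45 0.009" --pt "1 0.105 0.327 0.45 0.009"

```text
clock: 7.2
ee_pos: [0.461, 0.0232, 0.0508]
eef_rot: [1.0, -0.004, 0.0, 0.0]
contact_force: [-0.3, -0.1, -0.6]
finger_gap: 0.219
finger_force: 59.7
```

Request:
servo_tool --pt "1 0 0 0.003 0" --pt "1 0 0 0.006 0" --pt "1 0 0 0.009 0" --pt "1 0 0 0.009 0"

```text
clock: 7.7
ee_pos: [0.4606, 0.0232, 0.0475]
eef_rot: [1.0, -0.004, 0.0, -0.0]
contact_force: [-0.1, -0.6, -0.8]
finger_gap: 0.215
finger_force: 59.7
```

Request:
servo_tool --pt "1 0 0 0.002 0" --pt "1 0 0 0.003 0" --pt "1 0 0 0.003 0"

```text
clock: 8.07
ee_pos: [0.4606, 0.0232, 0.0467]
eef_rot: [1.0, -0.004, 0.0, -0.0]
contact_force: [-1.3, 0.7, 1.9]
finger_gap: 0.219
finger_force: 60.2
```

Request:
servo_tool --pt "1 0 0 0.001 0" --pt "1 0 0 0.002 0" --pt "1 0 0 0.002 0"

```text
clock: 8.45
ee_pos: [0.4607, 0.0232, 0.0463]
eef_rot: [1.0, -0.004, 0.0, 0.0]
contact_force: [-3.5, -0.1, 7.6]
finger_gap: 0.221
finger_force: 60.8
```

Request:
servo_tool --pt "1 0 0 0.001 0" --pt "1 0 0 0.002 0" --pt "1 0 0 0.002 0"

```text
clock: 8.82
ee_pos: [0.4608, 0.0232, 0.046]
eef_rot: [1.0, -0.004, 0.0, 0.0]
contact_force: [-6.9, -0.1, 11.3]
finger_gap: 0.221
finger_force: 61.4
```

Request:
servo_tool --pt "1 0.02 0 -0.002 0" --pt "1 0.05 0 -0.002 0" --pt "1 0.08 0 -0.002 0" --pt "1 0.11 0 -0.002 0" --pt "1 0.13 0 -0.002 0" --pt "1 0.14 0 -0.002 0" --pt "1 0.14 0 -0.002 0"

```text
clock: 9.7
ee_pos: [0.503, 0.0228, 0.0466]
eef_rot: [1.0, -0.004, 0.0, 0.0]
contact_force: [-3.9, 0.3, 9.9]
finger_gap: 0.221
finger_force: 61.2
```

```bash
python3 - <<'E'
from h import *
im=r.read_camera("wrist")[:,:,::-1]; cv2.imwrite("pics/w3.png",im)
E
```

```text
(no output)
```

View pics/w3.png

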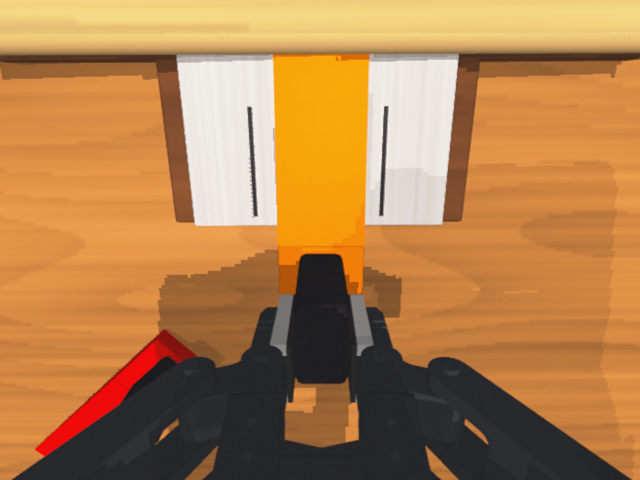

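The blade (columns 274–369) lies between the lines (250, 387), and the tip has gone under the board edge at row 55. I'll push on in small steps and watch the force.

Request:
servo_tool --pt "1 0.01 0 0 0" --pt "1 0.015 0 0 0" --pt "1 0.015 0 0 0"

```text
clock: 10.12
ee_pos: [0.5073, 0.0228, 0.0467]
eef_rot: [1.0, -0.004, 0.0, 0.0]
contact_force: [-5.2, 0.3, 13.0]
finger_gap: 0.223
finger_force: 61.5
```

Request:
servo_tool --pt "1 0.01 0 0 0" --pt "1 0.015 0 0 0" --pt "1 0.015 0 0 0"

```text
clock: 10.5
ee_pos: [0.5111, 0.0227, 0.0467]
eef_rot: [1.0, -0.004, -0.001, 0.0]
contact_force: [-12.2, 0.8, 17.8]
finger_gap: 0.216
finger_force: 62.3
```

Request:
servo_tool --pt "1 0.01 0 0 0" --pt "1 0.015 0 0 0" --pt "1 0.015 0 0 0"

```text
clock: 10.88
ee_pos: [0.5156, 0.0227, 0.0467]
eef_rot: [1.0, -0.004, -0.001, 0.0]
contact_force: [-12.3, 1.3, 17.3]
finger_gap: 0.219
finger_force: 62.2
```

Request:
servo_tool --pt "1 0.01 0 0 0" --pt "1 0.02 0 0 0" --pt "1 0.02 0 0 0" --pt "1 0.02 0 0 0" --pt "1 0.02 0 0 0"

```text
clock: 11.5
ee_pos: [0.5218, 0.0227, 0.0467]
eef_rot: [1.0, -0.004, -0.0, 0.0]
contact_force: [-10.5, 1.4, 15.5]
finger_gap: 0.223
finger_force: 61.9
```

```bash
python3 - <<'E'
from h import *
import os
o=r.get_obs(); im=r.read_camera("wrist")[:,:,::-1]; cal=wristcal(o)
sc=r.read_camera("scene")[:,:,::-1].copy(); s0=cv2.imread("pics/scene0.png")
print({k:np.round(o[k],4).tolist() for k in("ee_pos","eef_rot","contact_force","wrist_torque")})
# board lift seen by scene cam: sub-pixel shift of keyboard/front-edge patch vs start; rear hinge patch as reference
g=lambda i:cv2.cvtColor(i,cv2.COLOR_BGR2GRAY).astype(np.float32)
for n,(x,y,w,h) in{"front kb":(275,305,135,28),"back kb":(270,335,140,30),"hinge":(255,378,165,32),"mug":(125,265,70,60)}.items():
    print(n,cv2.phaseCorrelate(g(s0)[y:y+h,x:x+w],g(sc)[y:y+h,x:x+w],cv2.createHanningWindow((w,h),5)))
c=r.get_calibration("scene")
def pj(X):
    q=c["R"]@np.array(X)+c["t"]; return np.array([c["fx"]*q[0]/q[2],c["fy"]*q[1]/q[2]])
print("px per mm lift",pj([.63,.02,.067])-pj([.63,.02,.066]))
E
```

```text
{'ee_pos': [0.5218, 0.0227, 0.0467], 'eef_rot': [1.0, -0.0043, -0.0003, 0.0001], 'contact_force': [-10.4541, 1.4187, 15.4715], 'wrist_torque': [-0.2309, 1.6236, -0.0222]}
front kb ((0.49828851789612827, -0.14793011762792574), 0.9405159792488004)
back kb ((0.012559032423766325, 0.07395380684690878), 0.9071582282031024)
hinge ((0.0408848736998948, -0.05102628023675848), 0.9908091805047459)
mug ((-0.024849890677081987, -0.044106521035029544), 0.9787984312132553)
px per mm lift [ 0.00916689 -0.23756509]
```

Request:
servo_tool --pt "1 0.01 0 0 0" --pt "1 0.02 0 0 0" --pt "1 0.027 0 0 0" --pt "1 0.027 0 0 0" --pt "1 0.027 0 0 0" --pt "1 0.027 0 0 0"

```text
clock: 12.35
ee_pos: [0.5298, 0.0226, 0.0468]
eef_rot: [1.0, -0.004, -0.0, 0.0]
contact_force: [-9.9, 0.2, 16.6]
finger_gap: 0.22
finger_force: 62.0
```

```bash
python3 - <<'E'
from h import *
g=lambda i:cv2.cvtColor(i,cv2.COLOR_BGR2GRAY).astype(np.float32)
s0=cv2.imread("pics/scene0.png"); t0=cv2.imread("pics/top0.png")
sc=np.mean([r.read_camera("scene")[:,:,::-1].astype(np.float32) for _ in range(4)],0).astype(np.float32)
o=r.get_obs();print({k:np.round(o[k],4).tolist() for k in("clock","ee_pos","contact_force","finger_force","joint_vel")})
for n,(x,y,w,h) in{"front kb":(275,305,135,28),"front L":(275,305,60,28),"front R":(345,310,65,28),"back kb":(270,335,140,30),"hinge":(255,378,165,32)}.items():
    print(n,np.round(cv2.phaseCorrelate(g(s0)[y:y+h,x:x+w],g(sc)[y:y+h,x:x+w],cv2.createHanningWindow((w,h),5))[0],3))
im=r.read_camera("wrist")[:,:,::-1]; cv2.imwrite("pics/w4.png",np.vstack([cv2.resize(im[0:130,140:490],None,fx=2,fy=2),cv2.resize(sc[245:345,255:430].astype(np.uint8),(700,320),interpolation=cv2.INTER_CUBIC)]))
E
```

```text
{'clock': 12.55, 'ee_pos': [0.5298, 0.0226, 0.0468], 'contact_force': [-11.0608, 0.1371, 16.5876], 'finger_force': 61.9845, 'joint_vel': [-0.0004, 0.0009, 0.0001, -0.0011, 0.0, -0.0003]}
front kb [ 0.46  -0.069]
front L [ 0.047 -0.172]
front R [ 0.078 -0.145]
back kb [-0.014  0.101]
hinge [ 0.054 -0.047]
```

View pics/w4.png

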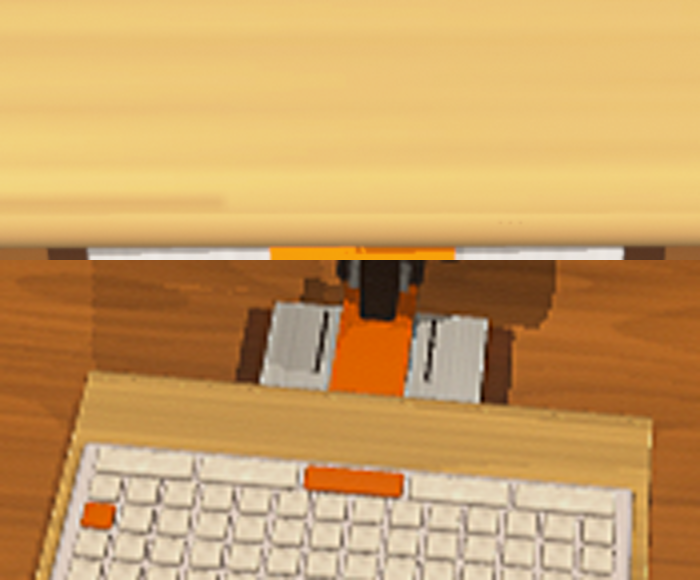

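Request:
servo_tool --pt "1 0 0 -0.002 0" --pt "1 0 0 -0.004 0" --pt "1 0 0 -0.004 0" --pt "1 0 0 -0.004 0"

```text
clock: 13.1
ee_pos: [0.5299, 0.0225, 0.0469]
eef_rot: [1.0, -0.004, -0.0, 0.0]
contact_force: [-5.1, -0.1, 1.4]
finger_gap: 0.218
finger_force: 60.0
```

Request:
servo_tool --pt "1 0.004 0 0 0" --pt "1 0.008 0 0 0" --pt "1 0.012 0 0 0"

```text
clock: 13.48
ee_pos: [0.5335, 0.0226, 0.0469]
eef_rot: [1.0, -0.004, -0.001, -0.0]
contact_force: [-5.7, 0.5, 1.4]
finger_gap: 0.219
finger_force: 60.0
```

Request:
servo_tool --pt "1 0 0 0 0" --pt "1 0 0 0 0" --pt "1 0 0 0 0"

```text
clock: 13.85
ee_pos: [0.5337, 0.0226, 0.0471]
eef_rot: [1.0, -0.004, -0.0, -0.0]
contact_force: [-4.5, 1.0, -0.2]
finger_gap: 0.221
finger_force: 59.7
```

A drag of about 5.5 N with almost no vertical press confirms the wedge is carrying the board, at an estimated 2 mm of lift. I'll add a slight press and hand in.

Request:
servo_tool --pt "1 0 0 0.001 0" --pt "1 0 0 0.001 0" --pt "1 0 0 0.001 0" --pt "1 0 0 0.001 0"

```text
clock: 14.35
ee_pos: [0.5337, 0.0226, 0.0469]
eef_rot: [1.0, -0.004, -0.0, -0.0]
contact_force: [-5.4, 1.3, 1.6]
finger_gap: 0.219
finger_force: 60.1
```

```bash
python3 -c "
from bench import r
o=r.get_obs();print(o['ee_pos'],o['contact_force'],o['finger_force']);print(r.job_done())"
```

```text
[0.53368966 0.02258074 0.04692716] [-5.38841504  1.26651758  1.57837687] 60.095810294151306
the job is handed in; nothing more can be done
None
```

The job is handed in at about 14 s, verdict not shown: the wedge is still gripped, its tip about 38 mm past the board edge and inside the lane, with about 5 N of drag showing it carries the board; the lift of about 2 mm is worked out from the wedge's taper, as the camera shift was too small to confirm it.

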